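Refill the bead dispenser and hold its spring flap open for the assembler

TASK

Refill the bead dispenser: while its clear flap is shut, tip all six brass beads from the blue tray into the hopper so that they run down into the trough, then set the empty tray back down upright on the table. Then lift the flap by its steel bar to about 60 degrees from shut and finish while still holding it there - it springs shut if let go, and the assembler needs both hands in the trough. Leave the other things on the table where they are.

Things in the scene. Friction and masses are not known exactly. Their poses are not given: they have to be found in the camera images.
- dispenser: grey sheet-metal gravity-feed bead dispenser, screwed down: foot plate 262x146x8 mm, body 245 long, 116 wide. Origin: on the table under the middle of the body; its x runs from the covered trough (front, -x) to the open hopper (rear, +x), y across, z up. The hopper's floor is a 26 degree chute to a 40 mm high gate at x 0, so round beads roll into the trough by themselves
- hopper_mouth (a point): centre of the hopper's open top (dispenser x +62, y 0), 135 mm above the table. The opening measures 118 (x) by 110 (y) mm; its front edge is 135 high, its sides and back flare outward to 155 high; sheet 3 thick
- trough (a point): middle of the trough's floor (dispenser x -60, y 0), 22 mm above the table. The trough spans dispenser x -115 to 0 and y -55 to +55 mm, floor 16 to 28 high, front lip 55 high, side walls 75 high; the shut flap covers its top at 78 high
- flap (a joint): angle of the clear flap in rad: 0 shut (level over the trough), grows as its front edge lifts, stops at 1.45; 60 degrees is 1.05. It is hinged at its rear edge about the dispenser's y. Its weight and a spring shut it from any angle when let go; lifting it at the bar takes about 1 to 2 N. It is 4 mm thick and ends 116 mm in front of the hinge, the front edge turned down 18
- flap_hinge (a point): middle of the flap's hinge axis: dispenser x -6, y 0, 78.5 mm above the table; it does not move. The axis runs along the dispenser's y
- flap_bar (a point): middle of the flap's handle: a round steel bar 8 mm thick along the dispenser's y, 76 mm of it straight, between two posts, 32 mm free below. At flap angle a it is 95 cos a - 38 sin a mm in front of the hinge (dispenser -x) and 95 sin a + 38 cos a above it (shut: 95 and 38; at 60 degrees: 15 and 101). The bar can turn between fingers that pinch it from above
- bead_tray: blue plastic pouring tray, 58 mm wide, 118 long with its nose; flat side walls 30 high, 2.5 thick: pinch it across the 58 mm. Origin: on its underside, 52 from the rear wall's back; nose along its -x, z up, floor 6.5 thick. The nose has no wall, only a sill rising at 23 degrees: beads stay in while it is carried level and roll out over the nose when tipped nose-down 45 degrees
- tray_nose (a point): middle of the tray's pouring edge: tray x -65 mm, 14.5 above its underside
- bead_0: round brass bead, 16 mm across, 14 g or so, at first lying in the blue tray; origin: its centre
- bead_1: round brass bead, 16 mm across, 14 g or so, at first lying in the blue tray; origin: its centre
- bead_2: round brass bead, 16 mm across, 14 g or so, at first lying in the blue tray; origin: its centre
- bead_3: round brass bead, 16 mm across, 14 g or so, at first lying in the blue tray; origin: its centre
- bead_4: round brass bead, 16 mm across, 14 g or so, at first lying in the blue tray; origin: its centre
- bead_5: round brass bead, 16 mm across, 14 g or so, at first lying in the blue tray; origin: its centre
- pliers_red: red-handled pliers lying on the table, 46x148x12 mm, bystander; origin: centre of its underside
- cup_white: white round sorting cup with findings, 62 mm across, 23 high, bystander; origin: centre of its underside
- box_red: small red and tan card box, 50x70x27 mm, bystander; origin: centre of its underside
- pot_small: white screw pot, 41 mm across, 34 high, bystander; origin: centre of its underside
- glue_bottle: slim blue and white glue bottle standing, 25 mm across, 100 high, bystander; origin: centre of its underside
- cup_green: green round sorting cup with findings, 56 mm across, 21 high, bystander; origin: centre of its underside
There are look-alikes about, which are no part of the job. Of the things that look like the bead_tray, take the one that is farthest from the robot's base at the start.

How it is judged:
On the way, in this order (a step that is already met when the one before it is completed fails the run):
1. the tray is held tipped over the hopper, the flap shut (angle between bead_tray's own z axis and vertical above 0.35 rad and height (world z) of tray_nose above 0.1 m and horizontal distance between tray_nose and hopper_mouth below 0.1 m and value of joint flap below 0.09 rad), for 0.05 s.
2. all six beads are in the dispenser, the flap still shut (x of bead_0 in the frame of dispenser between -0.117 and 0.126 m and y of bead_0 in the frame of dispenser between -0.058 and 0.058 m and z of bead_0 in the frame of dispenser between 0.015 and 0.15 m and x of bead_1 in the frame of dispenser between -0.117 and 0.126 m and y of bead_1 in the frame of dispenser between -0.058 and 0.058 m and z of bead_1 in the frame of dispenser between 0.015 and 0.15 m and x of bead_2 in the frame of dispenser between -0.117 and 0.126 m and y of bead_2 in the frame of dispenser between -0.058 and 0.058 m and z of bead_2 in the frame of dispenser between 0.015 and 0.15 m and x of bead_3 in the frame of dispenser between -0.117 and 0.126 m and y of bead_3 in the frame of dispenser between -0.058 and 0.058 m and z of bead_3 in the frame of dispenser between 0.015 and 0.15 m and x of bead_4 in the frame of dispenser between -0.117 and 0.126 m and y of bead_4 in the frame of dispenser between -0.058 and 0.058 m and z of bead_4 in the frame of dispenser between 0.015 and 0.15 m and x of bead_5 in the frame of dispenser between -0.117 and 0.126 m and y of bead_5 in the frame of dispenser between -0.058 and 0.058 m and z of bead_5 in the frame of dispenser between 0.015 and 0.15 m and value of joint flap below 0.09 rad).
3. the empty tray stands upright on the table, let go, the flap still shut (height (world z) of bead_tray between -0.006 and 0.006 m and angle between bead_tray's own z axis and vertical below 0.08 rad and contact force between the fingers and bead_tray below 0.1 N and linear speed of bead_tray below 0.02 m/s and value of joint flap below 0.09 rad), for 0.1 s.
At the end, for the whole second after the job is handed in: The flap rests at 53 to 67 degrees (0.925 to 1.17 rad) from shut, carried by the robot alone (over 0.2 N); all six beads lie in the trough in front of the gate; the tray stands upright on the table (within 6 mm, 0.08 rad), let go and at rest; nothing else touches the flap (value of joint flap between 0.925 and 1.17 rad and velocity of joint flap between -0.1 and 0.1 rad/s and contact force between any of the fingers, the arm and flap above 0.2 N and contact force between each of flap, the fingers and bead_tray below 0.1 N and contact force between flap and pliers_red below 0.1 N and contact force between flap and cup_white below 0.1 N and contact force between flap and box_red below 0.1 N and contact force between flap and pot_small below 0.1 N and contact force between flap and glue_bottle below 0.1 N and contact force between flap and cup_green below 0.1 N and contact force between flap and bead_0 below 0.1 N and contact force between flap and bead_1 below 0.1 N and contact force between flap and bead_2 below 0.1 N and contact force between flap and bead_3 below 0.1 N and contact force between flap and bead_4 below 0.1 N and contact force between flap and bead_5 below 0.1 N and height (world z) of bead_tray between -0.006 and 0.006 m and angle between bead_tray's own z axis and vertical below 0.08 rad and linear speed of bead_tray below 0.02 m/s and x of bead_0 in the frame of dispenser between -0.117 and 0.004 m and y of bead_0 in the frame of dispenser between -0.058 and 0.058 m and z of bead_0 in the frame of dispenser between 0.015 and 0.065 m and x of bead_1 in the frame of dispenser between -0.117 and 0.004 m and y of bead_1 in the frame of dispenser between -0.058 and 0.058 m and z of bead_1 in the frame of dispenser between 0.015 and 0.065 m and x of bead_2 in the frame of dispenser between -0.117 and 0.004 m and y of bead_2 in the frame of dispenser between -0.058 and 0.058 m and z of bead_2 in the frame of dispenser between 0.015 and 0.065 m and x of bead_3 in the frame of dispenser between -0.117 and 0.004 m and y of bead_3 in the frame of dispenser between -0.058 and 0.058 m and z of bead_3 in the frame of dispenser between 0.015 and 0.065 m and x of bead_4 in the frame of dispenser between -0.117 and 0.004 m and y of bead_4 in the frame of dispenser between -0.058 and 0.058 m and z of bead_4 in the frame of dispenser between 0.015 and 0.065 m and x of bead_5 in the frame of dispenser between -0.117 and 0.004 m and y of bead_5 in the frame of dispenser between -0.058 and 0.058 m and z of bead_5 in the frame of dispenser between 0.015 and 0.065 m); the arm keeps its last pose, push and grip.
It fails at once if another thing on the table is moved by more than 40 mm (distance of any of pliers_red, cup_white, box_red, pot_small, glue_bottle, cup_green from where it was at the start of the episode above 0.04 m).
It also fails if it takes over 72 s, if anything falls off the work surface, if the arm or the gripper's body presses on something with over 40 N, if the wrist force passes 120 N, or if a joint passes its speed limit or range.

ROBOT

A 7-joint arm with a two-finger parallel gripper is mounted at the origin on a cart in front of the work surface, level with it; the furniture and walls round the work are solid. World frame = base frame: x ahead of the robot, y to its left, z up, the work surface at z = 0. Lengths are in m, angles in rad, forces in N, time in s.
With the tool pointing down it reaches from about 0.425 to 0.925 m from the base axis. Payload 6.8 kg.
Tool frame: the origin (TCP) lies midway between the tips of the shut fingers; the grasp point (between the pads) lies 19 mm behind it; x points along the fingers, y is the direction in which the jaws open and shut, and the axes are right-handed (so a half turn about x gives the same grasp; the last joint's range is limited). The gripper opens to 88 mm and grips with 3 to 60 N. Pads are 20 mm wide; open, the fingers measure 115 mm over their backs; the gripper's body (75 mm by 178 mm) begins 61 mm behind the grasp point.
Start: joints at [1.231, 0.477, 0.022, 1.555, -0.011, 1.109, -0.083], TCP at [0.155, -0.657, 0.223] pointing down, gripper open.
Joint ranges: [-2.96, 2.96], [-0.34, 2.1], [-1.41, 1.46], [0.24, 2.44], [-1.37, 4.51], [0.17, 1.92], [-2.96, 2.96]. Speed limits (rad/s): [2.39, 2.39, 3.14, 3.14, 3.14, 3.14, 3.14].

INTERFACE

Orientations are given as a unit quaternion [x, y, z, w].
In Python, from cell import get_state, read_camera, sign_off gives the robot as it stands.
- The arm moves only by the tool move_arm, never from a script. Its argument "deltas" is a list that holds one entry, the list of rows, each a list of 6 numbers: the shift along the tool's x, y, z in mm, then the turn, a rotation vector about the tool's x, y, z in rad. A call has exactly 5 rows; each row is the pose to reach, as a shift and turn from the pose commanded when the call began, along the tool's axes at that moment; what a row does not reach only later rows make up. A row lasts 1/10 s, in which the tool goes at most 50 mm and 8.59 degrees, less where a joint would pass 70% of its speed; a pose out of reach is approached as far as the arm can. A call with a gripper value outside its range is refused whole. "claw" is the finger opening in mm, from 0 to 87.8, set as the call begins (left out, the last holds). The fingers move at their own pace and stop on an object; "grip_force" is the grip in N (left out, the last holds). Time passes only in rows, so rows that repeat a pose let the fingers close, or fill a call up. It gives the time, the measured TCP pose, the force and the opening at its end, in the units of the state.
- get_state(): the state, without advancing time (a new reading comes with each control period).
- read_camera(name): name is "scene" or "top" or "wrist"; returns a dict with "color" (384x512x3 uint8, red, green, blue), "fx", "fy", "cx", "cy" (pixels), "dist_coeffs" ([k1, k2, p1, p2, k3] as OpenCV has them; the pictures are not rectified), "camera_from_world" (4x4, takes a point from world to camera coordinates). Camera axes: x right, y down, z forward; pixel columns grow to the right and rows downward; lengths in m; the calibration is good to about 2 mm. A picture is of the moment at which its call begins. There is no depth.
- sign_off(): hands the job in, once; it reports no verdict.
The state is a dict: "time_s": time; "qpos": joint angles; "qvel": joint speeds; "joint_torque": joint torques, N m; "tool_pos": TCP position; "ee_rot": TCP orientation; "ft_force": force on the tool from outside, world axes, zero at the start; "wrist_torque": the same for the moment, N m; "gripper_width": finger opening in m.
Only numpy, scipy, OpenCV 4.12 (cv2) and the standard library are available. Lean on these libraries where they do the work, as an engineer would, in place of code of your own. Each camera call takes 0.05 s, during which the arm holds its last target. There are 200 camera calls.

## Working session

There is one attempt and no reset: what is moved stays moved. The work goes in short steps, Python scripts to look and compute and a tool call to move; the robot and the scene stay as the last step left them, time stands still between calls to the robot, and variables do not carry over. Pictures are saved under pics/ and viewed, about 8 in all and at most 12, crops included, and the job is handed in when it is done.

Besides the shell and the picture viewer there is one more tool, called after "Emit:" in YAML: its name, and indented under it one key for each argument. move_arm: Moves the arm, as the interface text tells. Its arguments: {"type":"object","properties":{"deltas":{"type":"array"},"claw":{"type":"number"},"grip_force":{"type":"number"}},"required":["deltas"]}

```bash
mkdir -p pics
cat > h.py <<'E'
import numpy as np, cv2
from cell import get_state, read_camera, sign_off
from scipy.spatial.transform import Rotation as R
def cam(n):
    c=read_camera(n); c['K']=np.array([[c['fx'],0,c['cx']],[0,c['fy'],c['cy']],[0,0,1.]]); c['d']=np.array(c['dist_coeffs'],float); c['T']=np.array(c['camera_from_world']); return c
def save(c,f,crop=None,s=1):
    im=c['color'][:,:,::-1]
    if crop: x0,y0,x1,y1=crop; im=im[y0:y1,x0:x1]
    cv2.imwrite('pics/'+f,cv2.resize(im,None,fx=s,fy=s,interpolation=cv2.INTER_CUBIC))
def ray(c,uv):
    p=cv2.undistortPoints(np.array([[uv]],float),c['K'],c['d'])[0,0]
    T=c['T']; o=-T[:3,:3].T@T[:3,3]; return o,T[:3,:3].T@np.array([p[0],p[1],1])
def plane(c,uv,z):
    o,d=ray(c,uv); return o+d*(z-o[2])/d[2]
def proj(c,P):
    return cv2.projectPoints(np.array(P,float).reshape(-1,3),cv2.Rodrigues(c['T'][:3,:3])[0],c['T'][:3,3],c['K'],c['d'])[0][:,0]
def tri(c1,u1,c2,u2):
    o1,d1=ray(c1,u1);o2,d2=ray(c2,u2); A=np.stack([d1,-d2],1); s=np.linalg.lstsq(A,o2-o1,rcond=None)[0]
    a=o1+s[0]*d1;b=o2+s[1]*d2; return (a+b)/2,np.linalg.norm(a-b)
E
python3 - <<'E'
from h import *
import json
s=get_state(); print({k:np.round(v,3).tolist() for k,v in s.items()})
for n in('scene','top'):
    c=cam(n); save(c,n+'0.png',s=1.5); print(n,np.round(-c['T'][:3,:3].T@c['T'][:3,3],3),c['fx'])
E
```

```text
{'time_s': 0.0, 'qpos': [1.231, 0.478, 0.022, 1.556, -0.011, 1.109, -0.083], 'qvel': [-0.002, 0.002, -0.002, -0.0, -0.0, 0.0, 0.0], 'joint_torque': [-0.001, -58.285, 1.535, -27.261, -0.054, 0.017, 0.0], 'tool_pos': [0.155, -0.656, 0.222], 'ee_rot': [-0.702, -0.082, 0.702, -0.081], 'ft_force': [1.083, 0.384, 0.012], 'wrist_torque': [-0.023, -0.021, -0.007], 'gripper_width': 0.088}
scene [ 0.099 -0.892  0.834] 488.0278070608813
top [0.444 0.039 1.572] 436.9436625137883
```

View pics/scene0.png

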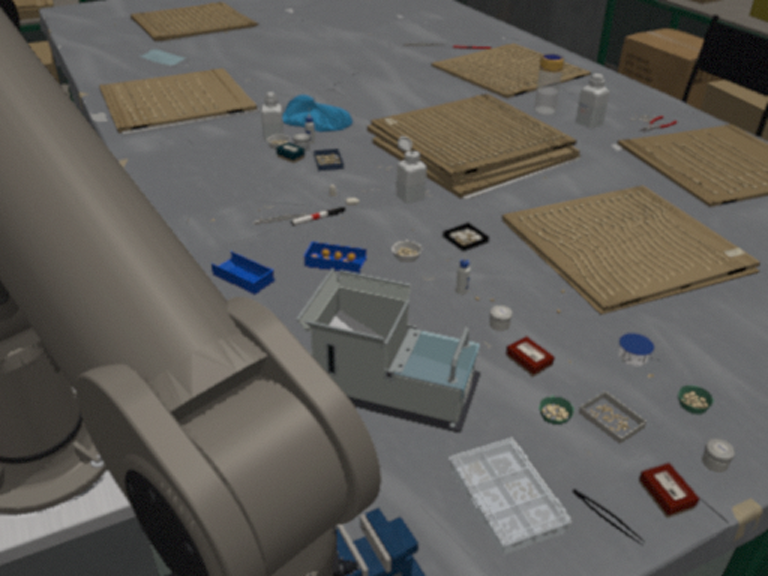

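View pics/top0.png

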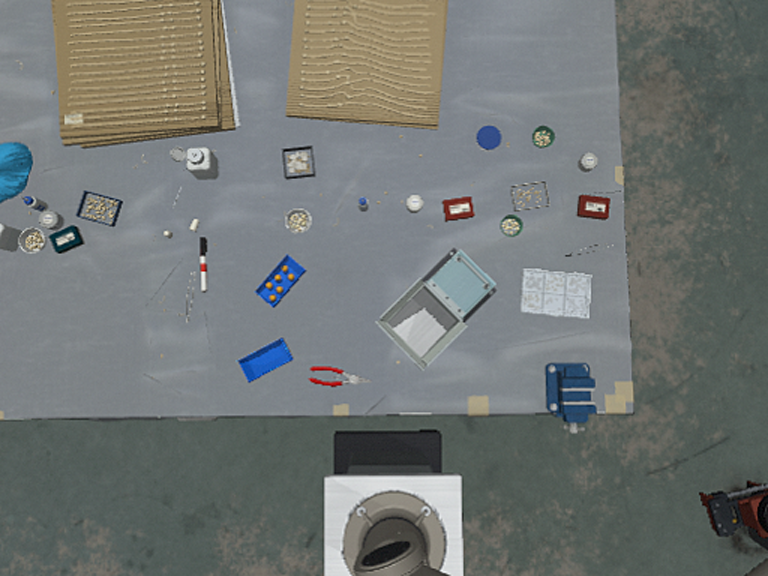

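The scene shows two blue trays and the dispenser. In top-view pixels at 1.5x, the candidates for the tray are:
- a blue tray with beads at (280,281)
- an empty blue tray at (265,360), nearer the base
- a dark blue-rimmed tray at (100,208), which is a different kind
- the blue vise at (570,390)

I choose the tray at (280,281): it holds the beads and is the farther of the two. Next I'll measure and check it in a close crop.

Run:
```python
from h import *
t=cam('top'); s=cam('scene')
def blue(c,box):
    im=c['color']; x0,y0,x1,y1=box
    h=cv2.cvtColor(im,cv2.COLOR_RGB2HSV); m=cv2.inRange(h,(105,130,50),(130,255,255)); k=np.zeros_like(m);k[y0:y1,x0:x1]=m[y0:y1,x0:x1]
    k=cv2.morphologyEx(k,cv2.MORPH_CLOSE,np.ones((9,9)));cs=cv2.findContours(k,0,1)[0]; return max(cs,key=cv2.contourArea)
for nm,box in(('full',(160,160,215,212)),('empty',(150,218,205,265))):
    c=blue(t,box); 
    P=np.array([plane(t,p[0],.02)[:2] for p in c.astype(float)])
    r=cv2.minAreaRect((P*1000).astype(np.float32)); print(nm,r, 'dist',np.hypot(*r[0]));print(np.round(cv2.boxPoints(r)))
a=t['color'][155:255,155:345][:,:,::-1]; b=s['color'][150:290,130:330][:,:,::-1]
a=cv2.resize(a,(800,421),interpolation=cv2.INTER_CUBIC); cv2.imwrite('pics/a.png',a)
b=cv2.resize(b,(800,560),interpolation=cv2.INTER_CUBIC); cv2.imwrite('pics/b.png',b)
```

```text
full ((607.20361328125, 262.66766357421875), (59.03942108154297, 116.86779022216797), 49.689422607421875) dist 661.5818388297436
[[544. 278.]
 [633. 202.]
 [671. 247.]
 [582. 323.]]
empty ((421.7628479003906, 296.493896484375), (57.985496520996094, 116.89692687988281), 27.11048126220703) dist 515.5507060624933
[[369. 335.]
 [423. 231.]
 [474. 258.]
 [421. 362.]]
```

View pics/a.png

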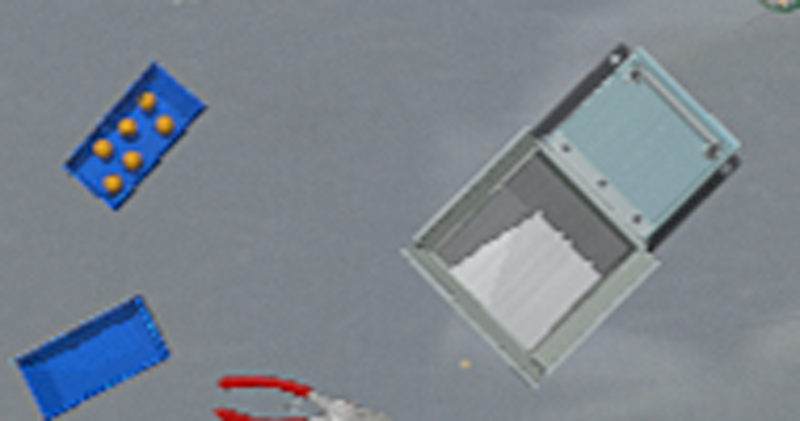

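View pics/b.png

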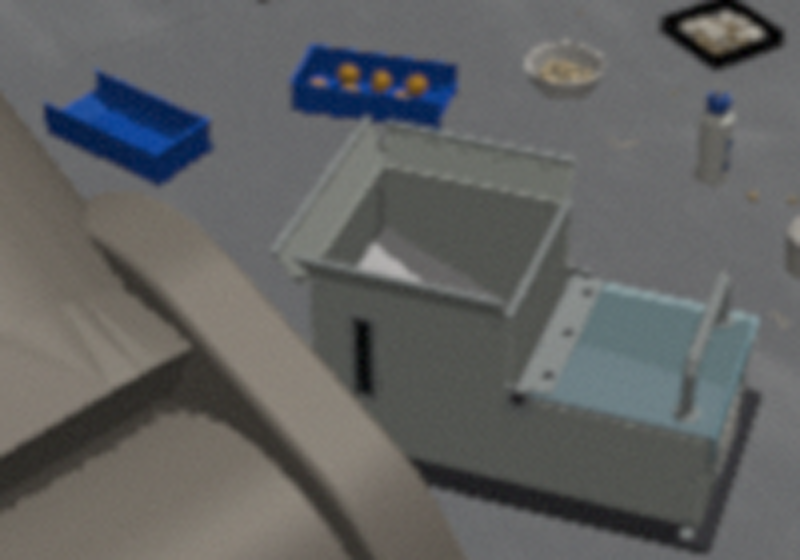

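The crops confirm the choice. The far tray holds six beads and measures 59x117 mm. Its nose is the open end at upper right (crop (190,95)), and the rear wall is at lower left. The dispenser's hopper is at the lower left and its trough and bar at the upper right; the bar ends are at crop (635,75) and (712,152). Next I'll measure the dispenser.

```bash
cat >> h.py <<'E'
def go(p,a,y,s=None):
    """delta in the tool frame to reach TCP p(mm), approach a, jaw axis y"""
    s=s or get_state(); R0=R.from_quat(s['ee_rot']); a=np.array(a,float);a/=np.linalg.norm(a); y=np.array(y,float); y-=a*(a@y); y/=np.linalg.norm(y)
    if y@R0.as_matrix()[:,1]<0: y=-y
    R1=R.from_matrix(np.stack([a,y,np.cross(a,y)],1))
    d=R0.inv().apply(np.array(p)-1000*np.array(s['tool_pos'])); r=(R0.inv()*R1).as_rotvec()
    print('delta',np.round(d,1),np.round(r,3),'dist %.0f ang %.1f'%(np.linalg.norm(d),np.degrees(np.linalg.norm(r))))
def sv(a,y): return np.array([np.cos(np.radians(a)),np.sin(np.radians(a)),0])
E
python3 - <<'E'
from h import *
t=cam('top')
f=lambda x,y:(x/4.21+155,y/4.21+155)
def show(n,uv,z): 
    p=plane(t,f(*uv),z); print(n,np.round(p*1000)); return p
b1=show('bar1',(638,76),.1165); b2=show('bar2',(712,150),.1165)
r1=show('rearL',(405,250),.155); r2=show('rearR',(537,386),.155)
f1=show('foot1',(624,44),.008); f2=show('foot2',(739,160),.008)
d=(b2-b1)[:2]; d2=(r2-r1)[:2]; d3=(f2-f1)[:2]
for e in(d,d2,d3): print('len %.1f yaw of -x: %.1f'%(1000*np.linalg.norm(e), np.degrees(np.arctan2(e[0],-e[1]))-0), e)
m=(b1+b2)/2; q=(r1+r2)/2; print('mid bar',m,'mid rear',q,'dir',np.degrees(np.arctan2(*(m-q)[:2][::-1])), np.linalg.norm((m-q)[:2]), 'foot mid',(f1+f2)/2)
s=get_state(); print(np.round(R.from_quat(s['ee_rot']).as_matrix(),2).tolist())
n=sv(-40.5,0); o=np.array([602,267,0])
a=np.sin(np.radians(25))*n+[0,0,-np.cos(np.radians(25))]
yj=np.cross([0,0,1],n)
print('via');go([560,-350,300],[0,0,-1],[0,1,0])
print('pre'); go(o+9*n+[0,0,7]-a*100,a,yj)
E
```

```text
bar1 [ 640. -154.  117.]
bar2 [ 580. -212.  117.]
rearL [502.  33. 155.]
rearR [397. -67. 155.]
foot1 [ 683. -157.    8.]
foot2 [ 582. -253.    8.]
len 83.0 yaw of -x: -46.2 [-0.05983014 -0.05746629]
len 144.5 yaw of -x: -46.3 [-0.10454106 -0.0998038 ]
len 139.2 yaw of -x: -46.4 [-0.10089576 -0.09596218]
mid bar [ 0.61038034 -0.18295746  0.1165    ] mid rear [ 0.44937478 -0.01673736  0.155     ] dir -45.91296333760199 0.23141285936921488 foot mid [ 0.63233976 -0.20521104  0.008     ]
[[-0.0, 0.23, -0.97], [0.0, -0.97, -0.23], [-1.0, -0.0, 0.0]]
via
delta [ -77.7 -205.5 -464.6] [0.232 0.    0.001] dist 514 ang 13.3
pre
delta [ 125.2 -823.  -627.6] [0.923 0.404 0.205] dist 1043 ang 58.9
```

Three features give the same dispenser pose: origin (540,-110) mm, with its -x direction at -46°. The hopper mouth is therefore at about (498,-65) and the bar at (610,-183, z 116). I'm starting the move.

Emit:
move_arm:
  deltas:
    - [[-15,-40,-25,0,0,0],[-30,-60,-70,0,0,0],[-45,-70,-115,0,0,0],[-60,-85,-160,0,0,0],[-75,-100,-205,0,0,0]]

```text
time_s: 0.75
tool_pos: [0.333, -0.5113, 0.2984]
ee_rot: [0.702, 0.082, -0.702, 0.082]
ft_force: [-0.2, -0.7, 0.7]
gripper_width: 0.0877
```

Emit:
move_arm:
  deltas:
    - [[0,-18,-45,0,0,0],[0,-36,-90,0,0,0],[0,-54,-135,0,0,0],[0,-72,-180,0,0,0],[0,-90,-225,0,0,0]]

```text
time_s: 1.25
tool_pos: [0.5312, -0.372, 0.2977]
ee_rot: [-0.702, -0.082, 0.702, -0.082]
ft_force: [0.4, -1.1, -0.2]
gripper_width: 0.0875
```

Emit:
move_arm:
  deltas:
    - [[0,-50,0,0.1,0,0],[0,-98,0,0.2,0,0],[0,-146,0,0.3,0,0],[0,-194,0,0.4,0,0],[0,-242,0,0.5,0,0]]

```text
time_s: 1.75
tool_pos: [0.4736, -0.136, 0.2977]
ee_rot: [0.701, -0.096, -0.7, -0.096]
ft_force: [1.5, 0.7, 0.5]
gripper_width: 0.088
```

```bash
cat > pre.py <<'E'
from h import *
s=get_state(); print(s['tool_pos'],s['time_s'],np.round(s['qpos'],2))
n=sv(-40.5,0); o=np.array([602,267,0])
a=np.sin(np.radians(25))*n+[0,0,-np.cos(np.radians(25))]
yj=np.cross([0,0,1],n)
go(o+9*n+[0,0,7]-a*100,a,yj)
go(o+9*n+[0,0,7],a,yj)
E
python3 pre.py
```

```text
[ 0.4735664  -0.13596225  0.29769165] 1.75 [ 0.35  0.12 -0.21  1.87  0.03  1.15 -1.72]
delta [ 200.  -436.7   15. ] [0.427 0.429 0.095] dist 481 ang 35.1
delta [ 290.6 -418.9  -23.3] [0.427 0.429 0.095] dist 510 ang 35.1
```

Emit:
move_arm:
  deltas:
    - [[0,-48,0,0,0,0],[0,-96,0,0,0,0],[10,-143,2,0,0,0],[25,-188,5,0,0,0],[40,-233,8,0,0,0]]

```text
time_s: 2.25
tool_pos: [0.5287, 0.0908, 0.2576]
ee_rot: [0.701, -0.095, -0.7, -0.095]
ft_force: [1.0, -0.5, 0.3]
gripper_width: 0.088
```

Emit:
move_arm:
  deltas:
    - [[32,-38,1,0.085,0.086,0.02],[64,-78,2,0.17,0.172,0.04],[96,-118,4,0.256,0.257,0.057],[128,-160,5,0.342,0.343,0.076],[158,-200,7,0.427,0.429,0.095]]

```text
time_s: 2.75
tool_pos: [0.5504, 0.1945, 0.1509]
ee_rot: [0.755, -0.228, -0.597, -0.149]
ft_force: [-0.5, -0.4, -1.2]
gripper_width: 0.0875
```

```bash
cat >> pre.py <<'E'
c=cam('wrist'); save(c,'w1.png',s=1.2)
E
python3 pre.py
```

```text
[0.55044129 0.19450183 0.15090677] 2.75 [-0.66  0.37  0.09  1.94  0.29  0.79 -2.89]
delta [ 40.8 -96.4  37.8] [0.164 0.187 0.008] dist 111 ang 14.3
delta [139.1 -94.   19.4] [0.164 0.187 0.008] dist 169 ang 14.3
```

View pics/w1.png

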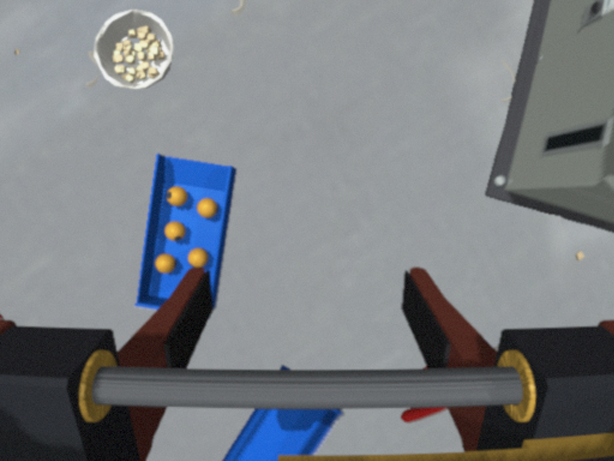

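The wrist view confirms the tray: open nose at top (195,165), rear wall at bottom, cup at (133,48) well clear. Joint 7 is at its limit, so I'll flip the jaws by a half turn.

Emit:
move_arm:
  deltas:
    - [[-10,-20,8,-0.149,0,0],[-20,-40,16,-0.298,0,0],[-20,-60,24,-0.447,0,0],[-20,-80,32,-0.596,0,0],[-20,-96,38,-0.745,0,0]]

```text
time_s: 3.3
tool_pos: [0.5659, 0.2986, 0.1579]
ee_rot: [0.757, 0.008, -0.639, 0.138]
ft_force: [-0.7, -0.9, -1.2]
gripper_width: 0.0877
```

Emit:
move_arm:
  deltas:
    - [[0,0,0,-0.149,0,0],[0,0,0,-0.298,0,0],[0,0,0,-0.447,0,0],[0,0,0,-0.596,0,0],[0,0,0,-0.745,0,0]]

```text
time_s: 3.8
tool_pos: [0.5661, 0.2969, 0.1581]
ee_rot: [0.655, 0.239, -0.593, 0.403]
ft_force: [-0.6, 0.3, 0.7]
gripper_width: 0.0878
```

Emit:
move_arm:
  deltas:
    - [[0,0,0,-0.149,0,0],[0,0,0,-0.298,0,0],[0,0,0,-0.447,0,0],[0,0,0,-0.596,0,0],[0,0,0,-0.745,0,0]]

```text
time_s: 4.3
tool_pos: [0.5662, 0.2969, 0.1582]
ee_rot: [0.463, 0.439, -0.465, 0.614]
ft_force: [0.4, -0.0, -0.2]
gripper_width: 0.0878
```

Emit:
move_arm:
  deltas:
    - [[0,0,0,-0.149,0,0],[0,0,0,-0.298,0,0],[0,0,0,-0.447,0,0],[0,0,0,-0.596,0,0],[0,0,0,-0.745,0,0]]

```text
time_s: 4.8
tool_pos: [0.5662, 0.2969, 0.1583]
ee_rot: [0.208, 0.578, -0.273, 0.741]
ft_force: [-0.7, 0.2, -0.7]
gripper_width: 0.0877
```

```bash
sed -i '/w1.png/d' pre.py; python3 pre.py
```

```text
[0.56623052 0.29686665 0.15834082] 4.8 [-0.31  0.51 -0.54  1.75  0.6   1.02 -0.26]
delta [62.1  0.9 -2. ] [ 0.008 -0.187  0.005] dist 62 ang 10.8
delta [160.4   1.3  16.6] [ 0.008 -0.187  0.005] dist 161 ang 10.8
```

Emit:
move_arm:
  deltas:
    - [[12,0,0,0,-0.04,0],[25,0,0,0,-0.08,0],[38,0,-1,0,-0.12,0],[50,1,-2,0,-0.16,0],[62,1,-2,0.008,-0.187,0.005]]

```text
time_s: 5.3
tool_pos: [0.5765, 0.2895, 0.097]
ee_rot: [0.188, 0.503, -0.294, 0.791]
ft_force: [-0.4, 0.2, -0.3]
gripper_width: 0.0877
```

```bash
python3 pre.py
python3 - <<'E'
from h import *
t=cam('top'); s=cam('scene'); w=cam('wrist'); save(w,'w2.png',s=1.2)
cv2.imwrite('pics/w2.png',np.vstack([cv2.resize(w['color'][:,:,::-1],(500,375)),cv2.resize(t['color'][150:225,130:230][:,:,::-1],(500,225))])[:600])
E
```

```text
[0.57646649 0.28949627 0.09703217] 5.3 [-0.47  0.58 -0.42  1.83  0.85  0.96 -0.54]
delta [-0.2 -0.5  0.9] [-0.005  0.     0.001] dist 1 ang 0.3
delta [99.8 -0.5  0.9] [-0.005  0.     0.001] dist 100 ang 0.3
```

View pics/w2.png

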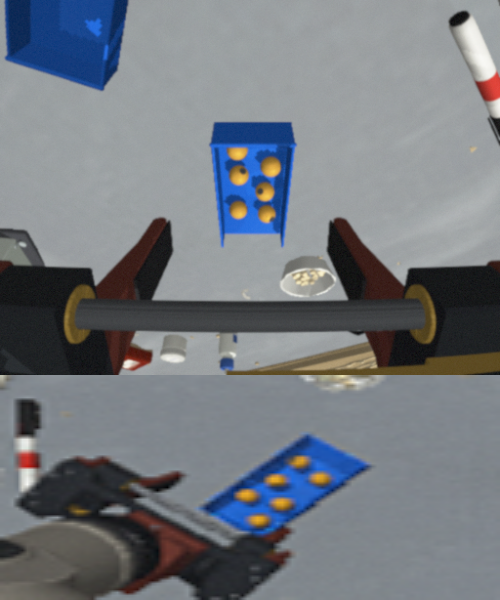

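The tray is centred between the fingers (tray at column 252, jaws at 165 and 335). I'll descend and grip.

Emit:
move_arm:
  deltas:
    - [[20,0,0,0,0,0],[40,0,0,0,0,0],[60,0,0,0,0,0],[80,0,1,0,0,0],[98,0,1,0,0,0]]

```text
time_s: 5.95
tool_pos: [0.6087, 0.2602, 0.0062]
ee_rot: [0.187, 0.504, -0.295, 0.79]
ft_force: [-0.7, 0.0, -0.1]
gripper_width: 0.0876
```

Emit:
move_arm:
  deltas:
    - [[0,0,0,0,0,0],[0,0,0,0,0,0],[0,0,0,0,0,0],[0,0,0,0,0,0],[0,0,0,0,0,0]]
  claw: 50
  grip_force: 20

```text
time_s: 6.45
tool_pos: [0.6082, 0.2625, 0.0091]
ee_rot: [0.188, 0.504, -0.293, 0.791]
ft_force: [-0.8, 0.3, 1.2]
gripper_width: 0.058
```

```bash
python3 pre.py; python3 -c "
from h import *
print(np.round(R.from_quat(get_state()['ee_rot']).inv().apply([0,0,1]),3))"
```

```text
[0.60824316 0.26246821 0.00911695] 6.45 [-0.46  0.72 -0.34  1.84  0.98  0.83 -0.62]
delta [-97.5  -0.7   0.3] [-0.005 -0.     0.001] dist 98 ang 0.3
delta [ 2.5 -0.6  0.3] [-0.005 -0.     0.001] dist 3 ang 0.3
[-0.906  0.001  0.422]
```

Emit:
move_arm:
  deltas:
    - [[-5,0,2,0,0,0],[-17,0,8,0,0,0],[-36,0,17,0,0,0],[-60,0,28,0,0,0],[-80,0,37,0,0,0]]

```text
time_s: 6.95
tool_pos: [0.6082, 0.2621, 0.0988]
ee_rot: [0.188, 0.504, -0.294, 0.791]
ft_force: [0.6, -0.2, -1.9]
gripper_width: 0.0578
```

Emit:
move_arm:
  deltas:
    - [[-23,0,10,0,0,0],[-46,0,21,0,0,0],[-69,0,32,0,0,0],[-90,0,42,0,0,0],[-105,0,49,0,0,0]]

```text
time_s: 7.45
tool_pos: [0.6082, 0.262, 0.2153]
ee_rot: [0.188, 0.503, -0.293, 0.791]
ft_force: [1.1, 1.3, -1.3]
gripper_width: 0.058
```

```bash
cat > pour.py <<'E'
from h import *
import sys
def pour(tilt,nose,yaw=-46.2):
    """TCP for tray nose at `nose` mm, tray tipped `tilt` deg; grip: TCP at tray (-7.6,0,9.1), approach 25 deg toward nose"""
    n=sv(yaw,0); z=np.array([0,0,1.]); th=np.radians(tilt)
    f=np.cos(th)*n-np.sin(th)*z; u=np.sin(th)*n+np.cos(th)*z
    p=np.array(nose)+f*(7.6-65)+u*(9.1-14.5)
    t=np.radians(25); go(p,np.sin(t)*f-np.cos(t)*u,np.cross(z,n))
s=get_state(); print(np.round(s['tool_pos'],3),s['time_s'],np.round(s['qpos'],2),s['gripper_width'])
t=float(sys.argv[1]); back=float(sys.argv[2]); h=float(sys.argv[3])
pour(t,np.r_[np.array([497.6,-65.5])-back*sv(-46.2,0)[:2],h])
E
python3 pour.py 0 15 210
```

```text
[0.608 0.262 0.215] 7.45 [-0.37  0.45 -0.46  1.72  0.72  1.09 -0.3 ] 0.057958406036944195
delta [  33.6 -313.4   48.6] [ 0.084  0.    -0.042] dist 319 ang 5.4
```

Emit:
move_arm:
  deltas:
    - [[1,-8,1,0,0,0],[3,-28,4,0.01,0,-0.005],[6,-55,9,0.02,0,-0.01],[9,-85,13,0.03,0,-0.015],[12,-115,18,0.04,0,-0.02]]

```text
time_s: 7.95
tool_pos: [0.5472, 0.159, 0.2076]
ee_rot: [0.197, 0.5, -0.313, 0.783]
ft_force: [-0.2, -0.6, -1.3]
gripper_width: 0.0581
```

Emit:
move_arm:
  deltas:
    - [[3,-30,4,0.01,0,-0.005],[6,-60,9,0.02,0,-0.01],[9,-87,13,0.03,0,-0.015],[12,-110,17,0.04,0,-0.02],[13,-120,18,0.044,0,-0.022]]

```text
time_s: 8.45
tool_pos: [0.4802, 0.0556, 0.2039]
ee_rot: [0.209, 0.495, -0.333, 0.775]
ft_force: [-0.8, -0.3, -1.5]
gripper_width: 0.0576
```

```bash
python3 pour.py 0 15 210;python3 pour.py 25 15 185
```

```text
[0.48  0.056 0.204] 8.45 [-0.15  0.14 -0.42  2.17  0.65  0.87 -0.24] 0.05758856743904841
delta [ 11.2 -71.2  24.8] [ 0.    -0.     0.006] dist 76 ang 0.4
[0.48  0.056 0.204] 8.45 [-0.15  0.14 -0.42  2.17  0.65  0.87 -0.24] 0.05758856743904841
delta [ 12.7 -71.2  27.6] [-0.001  0.436  0.006] dist 77 ang 25.0
```

Emit:
move_arm:
  deltas:
    - [[1,-10,4,0,0,0],[4,-28,10,0,0,0.002],[7,-46,16,0,0.04,0.004],[10,-62,22,0,0.08,0.006],[12,-71,26,0,0.13,0.006]]

```text
time_s: 8.95
tool_pos: [0.4504, -0.0118, 0.2051]
ee_rot: [0.232, 0.544, -0.314, 0.742]
ft_force: [0.1, 1.0, -1.3]
gripper_width: 0.0583
```

```bash
python3 pour.py 25 15 175; python3 pour.py 50 15 160
```

```text
[ 0.45  -0.012  0.205] 8.95 [ 0.02  0.05 -0.34  2.22  0.42  0.78  0.16] 0.058266797247374595
delta [10.9 -3.1 -1.2] [ 0.003  0.304 -0.003] dist 11 ang 17.4
[ 0.45  -0.012  0.205] 8.95 [ 0.02  0.05 -0.34  2.22  0.42  0.78  0.16] 0.058266797247374595
delta [ 9.  -3.2 13.3] [ 0.004  0.741 -0.003] dist 16 ang 42.4
```

Emit:
move_arm:
  deltas:
    - [[3,-1,0,0,0.06,0],[5,-1,0,0,0.12,0],[7,-2,-1,0,0.18,0],[9,-3,-1,0,0.24,0],[11,-3,-1,0,0.3,0]]

```text
time_s: 9.45
tool_pos: [0.451, -0.0147, 0.1945]
ee_rot: [0.277, 0.649, -0.275, 0.653]
ft_force: [-0.5, 0.3, -1.8]
gripper_width: 0.0581
```

```bash
python3 pour.py 38 15 162; python3 pour.py 50 15 155
```

```text
[ 0.451 -0.015  0.195] 9.45 [ 0.16  0.15 -0.29  2.09  0.06  0.9   0.61] 0.058124562094630856
delta [ 1.4 -1.6  5.3] [ 0.004  0.231 -0.004] dist 6 ang 13.2
[ 0.451 -0.015  0.195] 9.45 [ 0.16  0.15 -0.29  2.09  0.06  0.9   0.61] 0.058124562094630856
delta [-1.  -1.6 12.8] [ 0.004  0.44  -0.003] dist 13 ang 25.2
```

Gravity will feed the beads from here, so I'll tilt slowly.

Emit:
move_arm:
  deltas:
    - [[0,0,1,0,0.05,0],[1,0,2,0,0.1,0],[1,-1,3,0,0.15,0],[1,-2,4,0,0.19,0],[1,-2,5,0,0.23,0]]

```text
time_s: 9.95
tool_pos: [0.4532, -0.02, 0.1934]
ee_rot: [0.307, 0.719, -0.242, 0.574]
ft_force: [-0.1, 0.5, -0.5]
gripper_width: 0.0579
```

Emit:
move_arm:
  deltas:
    - [[0,0,2,0,0.05,0],[-1,0,3,0,0.1,0],[-1,0,5,0,0.14,0],[-2,0,6,0,0.18,0],[-2,0,8,0,0.21,0]]

```text
time_s: 10.45
tool_pos: [0.4591, -0.026, 0.1935]
ee_rot: [0.33, 0.776, -0.209, 0.496]
ft_force: [-0.7, 0.7, -0.8]
gripper_width: 0.058
```

```bash
python3 pour.py 50 15 155
python3 - <<'E'
from h import *
t=cam('top'); s=cam('scene')
cv2.imwrite('pics/p1.png',np.vstack([cv2.resize(s['color'][150:290,160:330][:,:,::-1],(425,350)),cv2.resize(t['color'][155:255,235:345][:,:,::-1],(425,250))[:250]]))
E
```

```text
[ 0.459 -0.026  0.193] 10.45 [ 0.33  0.39 -0.26  1.85 -0.2   1.24  0.93] 0.05799008393302552
delta [-1.5  0.5 -1.7] [ 0.004  0.001 -0.002] dist 2 ang 0.3
```

View pics/p1.png

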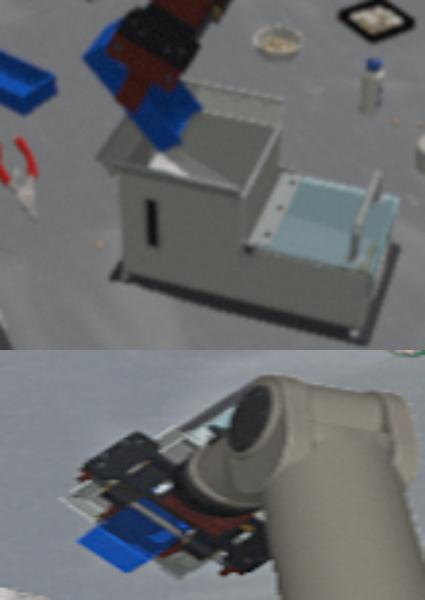

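The nose is inside the hopper mouth and no beads show in the visible part of the tray. I'll tip further and dwell.

Emit:
move_arm:
  deltas:
    - [[0,0,1,0,0.05,0],[0,0,2,0,0.1,0],[-1,0,3,0,0.14,0],[-2,0,4,0,0.17,0],[-2,0,4,0,0.17,0]]

```text
time_s: 11.05
tool_pos: [0.4617, -0.0295, 0.1933]
ee_rot: [0.347, 0.815, -0.181, 0.428]
ft_force: [0.4, -0.8, -1.2]
gripper_width: 0.0577
```

Emit:
move_arm:
  deltas:
    - [[0,0,0,0,0,0],[0,0,0,0,0,0],[0,0,0,0,0,0],[0,0,0,0,0,0],[0,0,0,0,0,0]]

```text
time_s: 11.55
tool_pos: [0.4615, -0.0289, 0.194]
ee_rot: [0.347, 0.815, -0.18, 0.429]
ft_force: [-0.1, 0.2, -1.0]
gripper_width: 0.0582
```

```bash
python3 pour.py 25 15 175; python3 pour.py 0 15 210
python3 - <<'E'
from h import *
for n in('scene','wrist'):
    c=cam(n); m=cv2.inRange(cv2.cvtColor(c['color'],cv2.COLOR_RGB2HSV),(10,120,90),(24,255,255)); k,_,st,ce=cv2.connectedComponentsWithStats(m)
    print(n,[(ce[i].round().tolist(),int(st[i,4])) for i in range(1,k) if st[i,4]>6])
E
```

```text
[ 0.461 -0.029  0.194] 11.55 [ 0.37  0.49 -0.26  1.77 -0.26  1.38  0.99] 0.05821368412232058
delta [  9.9   0.8 -14.9] [ 0.004 -0.604 -0.002] dist 18 ang 34.6
[ 0.461 -0.029  0.194] 11.55 [ 0.37  0.49 -0.26  1.77 -0.26  1.38  0.99] 0.05821368412232058
delta [  3.2   0.9 -23.3] [ 0.003 -1.04  -0.003] dist 24 ang 59.6
scene [([367.0, 43.0], 96)]
wrist [([134.0, 324.0], 722), ([377.0, 323.0], 639), ([381.0, 377.0], 2864)]
```

Emit:
move_arm:
  deltas:
    - [[-3,0,-4,0,-0.11,0],[-4,0,-8,0,-0.22,0],[-4,0,-12,0,-0.33,0],[-3,0,-16,0,-0.44,0],[-2,0,-19,0,-0.55,0]]

```text
time_s: 12.15
tool_pos: [0.4516, -0.0184, 0.207]
ee_rot: [0.285, 0.666, -0.268, 0.635]
ft_force: [-1.3, 1.1, -0.2]
gripper_width: 0.0578
```

Emit:
move_arm:
  deltas:
    - [[-3,0,0,0,-0.1,0],[-5,0,0,0,-0.2,0],[-8,0,0,0,-0.3,0],[-10,0,0,0,-0.4,0],[-12,0,0,0,-0.48,0]]

```text
time_s: 12.65
tool_pos: [0.4516, -0.0186, 0.2189]
ee_rot: [0.213, 0.496, -0.328, 0.775]
ft_force: [0.2, -0.6, -0.9]
gripper_width: 0.0579
```

```bash
cat > back.py <<'E'
from h import *
s=get_state(); print(np.round(s['tool_pos'],3),s['time_s'],np.round(s['qpos'],2))
n=sv(-40.5,0); t=np.radians(25)
for h in (200,60,9.5): go([608.2,262.5,h],np.sin(t)*n-np.array([0,0,np.cos(t)]),np.cross([0,0,1],n))
E
python3 back.py;python3 - <<'E'
from h import *
s=cam('scene');t=cam('top')
cv2.imwrite('pics/p2.png',np.hstack([cv2.resize(s['color'][130:290,130:330][:,:,::-1],(500,400)),cv2.resize(t['color'][155:255,230:340][:,:,::-1],(300,400))]))
E
```

```text
[ 0.452 -0.019  0.219] 12.65 [-0.03  0.01 -0.37  2.26  0.58  0.79 -0.03]
delta [-20.5 307.8 -93.3] [-0.089 -0.006  0.036] dist 322 ang 5.5
delta [ 106.7  307.2 -151.7] [-0.089 -0.006  0.036] dist 359 ang 5.5
delta [ 152.6  306.9 -172.8] [-0.089 -0.006  0.036] dist 384 ang 5.5
```

View pics/p2.png

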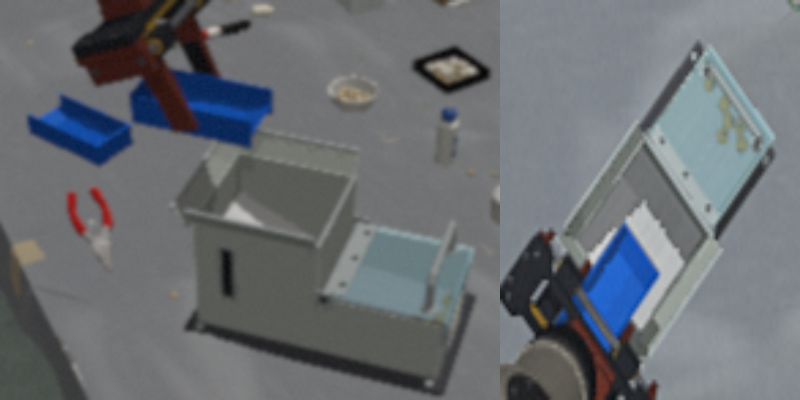

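The beads can be seen through the shut flap at the front of the trough, at about (720,115), and the tray is empty. Now I'll set the tray back.

Emit:
move_arm:
  deltas:
    - [[-1,20,-6,0,0,0],[-3,55,-17,-0.02,0,0.01],[-6,95,-28,-0.03,0,0.015],[-10,135,-40,-0.04,0,0.02],[-13,175,-53,-0.05,0,0.025]]

```text
time_s: 13.25
tool_pos: [0.5418, 0.1414, 0.2086]
ee_rot: [0.2, 0.504, -0.306, 0.782]
ft_force: [0.8, 0.2, -0.7]
gripper_width: 0.0579
```

Emit:
move_arm:
  deltas:
    - [[7,33,-17,-0.01,0,0.002],[14,66,-34,-0.02,0,0.004],[30,95,-50,-0.03,0,0.007],[52,118,-68,-0.039,0,0.01],[75,132,-82,-0.039,-0.006,0.011]]

```text
time_s: 13.75
tool_pos: [0.6, 0.2689, 0.1058]
ee_rot: [0.187, 0.507, -0.292, 0.789]
ft_force: [-0.0, -0.3, -0.5]
gripper_width: 0.0576
```

```bash
python3 back.py
```

```text
[0.6   0.269 0.106] 13.75 [-0.42  0.58 -0.43  1.81  0.85  0.95 -0.47]
delta [-81.3   0.3  48.7] [-0.001 -0.007  0.002] dist 95 ang 0.4
delta [46.   0.5 -9.6] [-0.001 -0.007  0.002] dist 47 ang 0.4
delta [ 91.9   0.6 -30.7] [-0.001 -0.007  0.002] dist 97 ang 0.4
```

Emit:
move_arm:
  deltas:
    - [[20,0,-7,0,-0.002,0],[42,0,-14,0,-0.004,0],[62,0,-21,0,-0.007,0],[76,0,-25,0,-0.007,0],[80,0,-26,0,-0.007,0]]

```text
time_s: 14.25
tool_pos: [0.6062, 0.2596, 0.0218]
ee_rot: [0.185, 0.504, -0.294, 0.791]
ft_force: [-0.5, -0.6, -0.3]
gripper_width: 0.0578
```

```bash
python3 back.py
```

```text
[0.606 0.26  0.022] 14.25 [-0.45  0.7  -0.36  1.84  0.97  0.85 -0.6 ]
delta [-161.5    2.8   75.3] [-0.001  0.002  0.005] dist 178 ang 0.3
delta [-34.8   3.4  15.9] [-0.001  0.002  0.005] dist 38 ang 0.3
delta [11.   3.6 -5.5] [-0.001  0.002  0.005] dist 13 ang 0.3
```

Emit:
move_arm:
  deltas:
    - [[3,0,-1,0,0,0],[6,1,-3,0,0,0],[9,1,-4,0,0,0],[11,1,-5,0,0,0],[11,1,-5,0,0,0]]

```text
time_s: 14.75
tool_pos: [0.607, 0.262, 0.0117]
ee_rot: [0.185, 0.503, -0.293, 0.792]
ft_force: [-0.3, -0.9, -1.7]
gripper_width: 0.058
```

```bash
python3 back.py; python3 -c "
from h import *
print(get_state()['ft_force'])"
```

```text
[0.607 0.262 0.012] 14.75 [-0.45  0.71 -0.36  1.84  0.98  0.84 -0.63]
delta [-170.1    1.    80.7] [-0.     0.003  0.001] dist 188 ang 0.2
delta [-43.4   1.1  21.1] [-0.     0.003  0.001] dist 48 ang 0.2
delta [ 2.3  1.2 -0.4] [-0.     0.003  0.001] dist 3 ang 0.2
[-0.27921914 -0.92748164 -1.74274227]
```

Emit:
move_arm:
  deltas:
    - [[1,0,0,0,0,0],[2,0,-1,0,0,0],[3,0,-1,0,0,0],[3,0,-1,0,0,0],[3,0,-1,0,0,0]]

```text
time_s: 15.25
tool_pos: [0.6072, 0.262, 0.0091]
ee_rot: [0.185, 0.503, -0.293, 0.792]
ft_force: [-2.9, -0.3, 5.3]
gripper_width: 0.0578
```

Emit:
move_arm:
  deltas:
    - [[0,0,0,0,0,0],[0,0,0,0,0,0],[0,0,0,0,0,0],[0,0,0,0,0,0],[0,0,0,0,0,0]]
  claw: 87

```text
time_s: 15.75
tool_pos: [0.6073, 0.2617, 0.0084]
ee_rot: [0.185, 0.503, -0.293, 0.792]
ft_force: [-0.3, 0.3, 0.0]
gripper_width: 0.0867
```

Emit:
move_arm:
  deltas:
    - [[-10,0,0,0,0,0],[-30,0,0,0,0,0],[-60,0,0,0,0,0],[-100,0,0,0,0,0],[-140,0,0,0,0,0]]

```text
time_s: 16.25
tool_pos: [0.5609, 0.3016, 0.1379]
ee_rot: [0.186, 0.503, -0.292, 0.792]
ft_force: [0.9, 0.9, 0.3]
gripper_width: 0.0872
```

```bash
cat > bar.py <<'E'
from h import *
import sys
D=sv(-46.2,0); O=np.array([540.5,-110.3,0]); Yd=np.cross([0,0,1],D)
def barpt(deg):
    a=np.radians(deg); return O+D*(6+95*np.cos(a)-38*np.sin(a))+np.array([0,0,78.5+95*np.sin(a)+38*np.cos(a)])
def gobar(deg,lean,off=0,jaw=D):
    """grasp point at the bar for flap angle deg, fingers' top leaning `lean` deg toward the front, backed off by off"""
    l=np.radians(lean); a=-np.sin(l)*D-np.array([0,0,np.cos(l)])
    go(barpt(deg)+a*(19-off),a,jaw)
if __name__=='__main__':
    s=get_state(); print(np.round(s['tool_pos'],3),s['time_s'],np.round(s['qpos'],2),np.round(s['ft_force'],1),s['gripper_width'])
    for v in sys.argv[1:]: gobar(*map(float,v.split(',')))
E
python3 bar.py 0,0,150
python3 - <<'E'
from h import *
t=cam('top');im=t['color'][155:255,155:345][:,:,::-1]
cv2.imwrite('pics/r1.png',cv2.resize(im,(800,421),interpolation=cv2.INTER_CUBIC))
E
```

```text
[0.561 0.302 0.138] 16.25 [-0.47  0.53 -0.46  1.82  0.81  1.02 -0.51] [0.9 0.9 0.3] 0.08721068907459274
delta [  50.7 -336.4  365.7] [-1.446  0.356  0.323] dist 499 ang 87.3
```

View pics/r1.png

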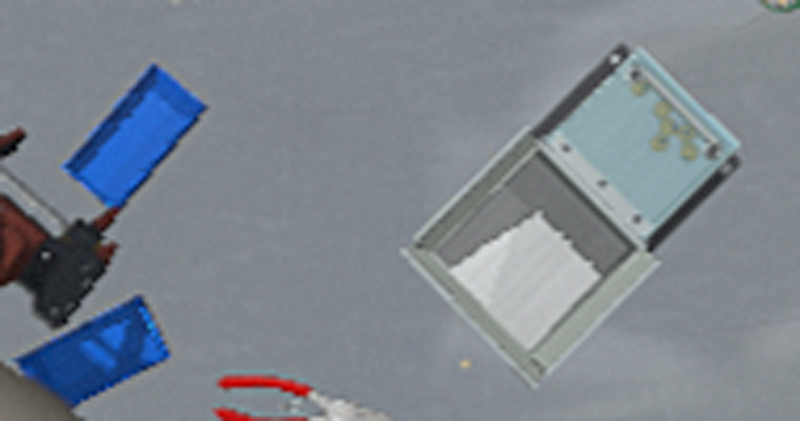

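The tray stands empty at its old spot, the hopper is clear, and the beads lie in the trough at about (670,125). On to the bar.

Run:
```python
from bar import *
go([580,100,280],[0,0,-1],D)
```

```text
delta [ -60.9 -144.4  192.8] [-1.444  0.363  0.314] dist 248 ang 87.2
```

Emit:
move_arm:
  deltas:
    - [[-20,-10,20,-0.14,0.035,0.03],[-40,-30,50,-0.28,0.07,0.06],[-60,-60,85,-0.42,0.105,0.09],[-60,-90,120,-0.56,0.14,0.12],[-60,-120,155,-0.7,0.175,0.15]]
  claw: 45

```text
time_s: 16.8
tool_pos: [0.5683, 0.1687, 0.2451]
ee_rot: [0.003, 0.608, -0.075, 0.79]
ft_force: [0.3, 0.1, 0.2]
gripper_width: 0.0505
```

```bash
python3 bar.py 0,0,150 0,0,100
```

```text
[0.568 0.169 0.245] 16.8 [ 0.01  0.29 -0.64  1.86  0.51  0.96  0.59] [0.3 0.1 0.2] 0.05052106675338178
delta [  48.7 -343.    74.8] [-0.87   0.208  0.198] dist 354 ang 52.5
delta [  96.8 -338.6   61.7] [-0.87   0.208  0.198] dist 358 ang 52.5
```

Emit:
move_arm:
  deltas:
    - [[3,-35,8,-0.1,0.025,0.02],[10,-75,18,-0.22,0.05,0.05],[18,-115,28,-0.34,0.08,0.08],[26,-155,38,-0.46,0.11,0.1],[33,-195,48,-0.58,0.14,0.13]]

```text
time_s: 17.3
tool_pos: [0.5966, -0.0234, 0.2418]
ee_rot: [-0.171, 0.655, 0.142, 0.722]
ft_force: [0.9, 0.6, 0.2]
gripper_width: 0.0448
```

```bash
python3 bar.py 0,0,150 0,0,100
```

```text
[ 0.597 -0.023  0.242] 17.3 [ 0.47  0.36 -0.7   1.77  0.31  1.02  1.68] [0.9 0.6 0.2] 0.04483127184413454
delta [  -1.1 -150.3  -56.3] [-0.317  0.072  0.074] dist 160 ang 19.1
delta [  48.6 -147.2  -60.4] [-0.317  0.072  0.074] dist 166 ang 19.1
```

Emit:
move_arm:
  deltas:
    - [[0,-30,-11,-0.08,0.018,0.018],[0,-65,-24,-0.16,0.036,0.036],[0,-100,-37,-0.24,0.054,0.054],[-1,-130,-48,-0.3,0.07,0.07],[-1,-150,-56,-0.317,0.072,0.074]]

```text
time_s: 17.8
tool_pos: [0.6098, -0.185, 0.2469]
ee_rot: [-0.261, 0.657, 0.261, 0.657]
ft_force: [0.1, 0.5, -0.8]
gripper_width: 0.0449
```

```bash
python3 bar.py 0,0,60 0,0,0
python3 - <<'E'
from h import *
t=cam('top');w=cam('wrist')
cv2.imwrite('pics/g1.png',cv2.resize(w['color'][:,:,::-1],(560,420)))
E
```

```text
[ 0.61  -0.185  0.247] 17.8 [ 0.69  0.48 -0.7   1.59  0.33  1.19  2.26] [ 0.1  0.5 -0.8] 0.04493368302214076
delta [89.4  1.   1.8] [-0.008 -0.001  0.   ] dist 89 ang 0.4
delta [149.4   1.    1.8] [-0.008 -0.001  0.   ] dist 149 ang 0.4
```

View pics/g1.png

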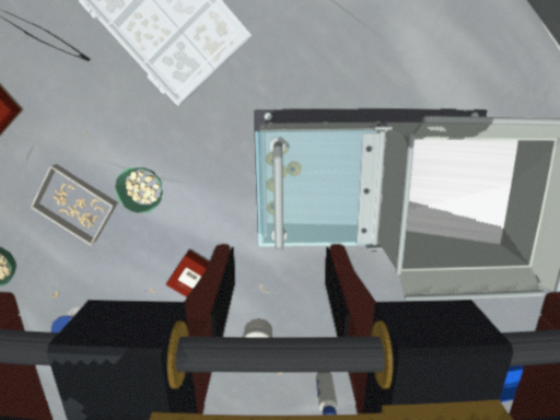

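The bar (column 279) is centred between the jaws (223 and 337). I'll descend and pinch.

Emit:
move_arm:
  deltas:
    - [[25,0,0,0,0,0],[55,0,1,0,0,0],[85,1,2,-0.008,0,0],[110,1,2,-0.008,0,0],[125,1,2,-0.008,0,0]]

```text
time_s: 18.4
tool_pos: [0.6095, -0.1782, 0.1197]
ee_rot: [-0.264, 0.656, 0.265, 0.655]
ft_force: [-0.6, 0.4, 0.4]
gripper_width: 0.0451
```

Emit:
move_arm:
  deltas:
    - [[7,0,0,0,0,0],[14,0,0,0,0,0],[20,0,0,0,0,0],[21,0,0,0,0,0],[21,0,0,0,0,0]]

```text
time_s: 18.9
tool_pos: [0.6106, -0.1807, 0.1]
ee_rot: [-0.264, 0.656, 0.264, 0.656]
ft_force: [0.5, -0.1, -0.5]
gripper_width: 0.0447
```

Emit:
move_arm:
  deltas:
    - [[0,0,0,0,0,0],[0,0,0,0,0,0],[0,0,0,0,0,0],[0,0,0,0,0,0],[0,0,0,0,0,0]]
  claw: 2
  grip_force: 15

```text
time_s: 19.4
tool_pos: [0.6145, -0.1848, 0.1019]
ee_rot: [-0.266, 0.654, 0.26, 0.658]
ft_force: [10.6, -11.8, 5.6]
gripper_width: 0.009
```

```bash
python3 bar.py 0,0 15,0 30,0 45,0 60,0
```

```text
[ 0.614 -0.185  0.102] 19.4 [ 0.64  0.63 -0.63  1.71  0.45  0.94  2.17] [ 10.6 -11.8   5.6] 0.009017060471453795
delta [ 4.3  4.  -1.8] [-0.002  0.002  0.01 ] dist 6 ang 0.6
delta [-19.1  16.9  -1.8] [-0.002  0.002  0.01 ] dist 26 ang 0.6
delta [-38.4  35.3  -1.8] [-0.002  0.002  0.01 ] dist 52 ang 0.6
delta [-52.2  58.2  -1.8] [-0.002  0.002  0.01 ] dist 78 ang 0.6
delta [-59.7  83.8  -1.8] [-0.002  0.002  0.01 ] dist 103 ang 0.6
```

The jaws have closed on the bar (9 mm), but there is about 16 N outward along the jaws. So the bar sits about 4 mm further forward than I measured. I'll relieve that while lifting along the arc.

Emit:
move_arm:
  deltas:
    - [[-4,0,0,0,0,0],[-10,2,0,0,0,0],[-17,5,0,0,0,0],[-24,10,0,0,0,0],[-30,15,0,0,0,0]]

```text
time_s: 19.9
tool_pos: [0.6024, -0.1723, 0.1315]
ee_rot: [-0.265, 0.655, 0.261, 0.657]
ft_force: [4.1, -4.6, 2.8]
gripper_width: 0.0074
```

```bash
cat >> bar.py <<'E'
    P=np.array(s['tool_pos'])*1000-[614.5,-184.8,101.9]; X=P@D; Z=P[2]
    th=np.degrees(np.arctan2(133.5-38+Z-0+ -95+0 if 0 else 38+Z,95+X)-np.arctan2(38,95)); print('flap from TCP',th,'radius',np.hypot(95+X,38+Z),'(102.3)', 'F along D',np.array(s['ft_force'])@D)
E
python3 bar.py
```

```text
[ 0.602 -0.172  0.132] 19.9 [ 0.65  0.58 -0.66  1.73  0.42  0.97  2.17] [ 4.1 -4.6  2.8] 0.007406220391619286
flap from TCP 19.293037285189577 radius 102.90616168700217 (102.3) F along D 6.1180449028730575
```

Emit:
move_arm:
  deltas:
    - [[-5,4,0,0,0,0],[-10,9,0,0,0,0],[-14,14,0,0,0,0],[-18,20,0,0,0,0],[-22,26,0,0,0,0]]

```text
time_s: 20.4
tool_pos: [0.5842, -0.1534, 0.1537]
ee_rot: [-0.265, 0.655, 0.261, 0.657]
ft_force: [2.1, -3.8, 5.2]
gripper_width: 0.0076
```

```bash
python3 bar.py
```

```text
[ 0.584 -0.153  0.154] 20.4 [ 0.66  0.52 -0.68  1.77  0.39  0.99  2.16] [ 2.1 -3.8  5.2] 0.007589206160488939
flap from TCP 38.396142603436196 radius 103.45263060751935 (102.3) F along D 4.232355270635795
```

Emit:
move_arm:
  deltas:
    - [[-3,7,0,0,0,0],[-5,14,0,0,0,0],[-7,21,0,0,0,0],[-9,28,0,0,0,0],[-10,35,0,0,0,0]]

```text
time_s: 20.9
tool_pos: [0.56, -0.128, 0.1643]
ee_rot: [-0.265, 0.655, 0.261, 0.657]
ft_force: [0.3, -4.9, 10.3]
gripper_width: 0.0076
```

Emit:
move_arm:
  deltas:
    - [[0,0,0,0,0,0],[0,0,0,0,0,0],[0,0,0,0,0,0],[0,0,0,0,0,0],[0,0,0,0,0,0]]

```text
time_s: 21.4
tool_pos: [0.5599, -0.1279, 0.1642]
ee_rot: [-0.265, 0.655, 0.262, 0.657]
ft_force: [0.2, -4.9, 11.8]
gripper_width: 0.0076
```

```bash
python3 bar.py
python3 - <<'E'
from h import *
s=cam('scene');t=cam('top')
cv2.imwrite('pics/f1.png',np.hstack([cv2.resize(s['color'][120:300,130:350][:,:,::-1],(550,450)),cv2.resize(t['color'][145:255,235:345][:,:,::-1],(250,250)).repeat(1,0)[:450] if 0 else cv2.copyMakeBorder(cv2.resize(t['color'][145:255,245:345][:,:,::-1],(250,275)),0,175,0,0,0)]))
E
```

```text
[ 0.56  -0.128  0.164] 21.4 [ 0.66  0.46 -0.7   1.83  0.36  0.98  2.14] [ 0.2 -4.9 11.8] 0.0075910571318866735
flap from TCP 59.0567717355395 radius 101.55584614495314 (102.3) F along D 3.6741391531639445
```

View pics/f1.png

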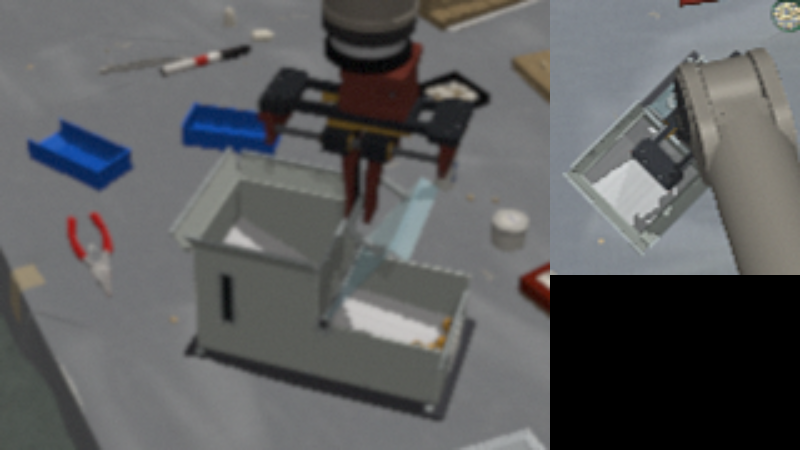

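The scene shows the flap propped up at about 60°, with the beads in the open trough at (440,335) and the tray upright at (225,128). I'll ease off the remaining downward push a little and check again.

Emit:
move_arm:
  deltas:
    - [[-1,0,0,0,0,0],[-1.5,0,0,0,0,0],[-1.5,0,0,0,0,0],[-1.5,0,0,0,0,0],[-1.5,0,0,0,0,0]]

```text
time_s: 22.0
tool_pos: [0.5589, -0.1269, 0.1644]
ee_rot: [-0.264, 0.656, 0.263, 0.656]
ft_force: [0.7, -3.1, 7.8]
gripper_width: 0.0076
```

```bash
python3 bar.py
python3 - <<'E'
from bar import *
s=cam('scene')
m=cv2.inRange(cv2.cvtColor(s['color'],cv2.COLOR_RGB2HSV),(8,120,90),(26,255,255)); k,_,st,ce=cv2.connectedComponentsWithStats(m)
print('orange',[(ce[i].round().tolist(),int(st[i,4])) for i in range(1,k) if st[i,4]>4])
O2=O+4*D
for a in (50,60,70):
    r=np.radians(a); f=O2+D*(6+116*np.cos(r))+np.array([0,0,78.5+116*np.sin(r)])
    print(a,[np.round((proj(s,(f+q*Yd)/1000)[0]-[130,120])*2.5).tolist() for q in(-55,55)])
E
```

```text
[ 0.559 -0.127  0.164] 22.0 [ 0.66  0.46 -0.71  1.83  0.36  0.98  2.14] [ 0.7 -3.1  7.8] 0.00758938491116988
flap from TCP 59.86522116781528 radius 101.58352342790236 (102.3) F along D 2.7257005645809445
orange [([367.0, 43.0], 94), ([308.0, 249.0], 8), ([306.0, 256.0], 10)]
50 [[406.0, 260.0], [436.0, 190.0]]
60 [[388.0, 246.0], [420.0, 176.0]]
70 [[368.0, 234.0], [402.0, 165.0]]
```

```bash
python3 -c "
from h import *
print(sign_off())"
```

```text
the job is handed in; nothing more can be done
None
```

The job is handed in at about 22 s on the robot's clock. All six beads were poured into the dispenser with the flap shut, the empty tray is back upright in its old spot, and the gripper is holding the flap at about 60°.

**Last checks**
- **Flap angle:** it came out at about 59.9° from the tool's position. The flap's far corner in the scene picture roughly agreed, falling between the predictions for 50° and 60°, with the turned-down edge blurring that reading.
- **Grip:** the jaws read 7.6 mm on the 8 mm bar.
- **Beads:** they lay at the front of the trough, and the hopper and tray looked empty. The pictures were too coarse to count all six one by one, and I saw none on the table.
- **Other things on the table:** none looked moved in the pictures I viewed, but I did not measure this.

**What disagreed**
- **Bar position:** the bar sat about 4 mm further forward than my camera measurement. That put about 16 N sideways on the tool when the jaws closed, which I relieved during the lift.
- **Leftover push:** about 8 N, mostly upward on the tool and towards the hinge, was still there at hand-in.

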